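# Unlock the orange-tabbed medicine case

## Robot

A 6-joint arm with a two-finger parallel gripper is mounted at the origin on the work surface. World frame = base frame: x ahead of the robot, y to its left, z up, the work surface at z = 0. Lengths are in m, angles in rad, forces in N, time in s.
With the tool pointing down it reaches from about 0.3 to 0.85 m from the base axis. Payload 5.4 kg.
Tool frame: the origin (TCP) lies at the very end of the fingers, on their centre line; the grasp point (between the pads) lies 19 mm behind it; z points along the fingers, y is the direction in which the jaws open and shut (so a half turn about z gives the same grasp; the last joint's range is limited). The gripper opens to 85 mm and grips with 20 to 120 N. Pads are 22 mm wide; open, the fingers measure 114 mm over their backs; the gripper's body (76 mm by 85 mm) begins 54 mm behind the grasp point. The pads swing forward as they close: fully open they stand 13 mm farther back than shut.
Start: joints at [0.949, 0.158, 1.597, -0, 1.386, -0.21], TCP at [0.23, 0.527, 0.231] pointing down, gripper open.
Joint ranges: [-2.91, 2.91], [-0.94, 2.29], [0.18, 2.7], [-1.29, 4.43], [0.17, 2.64], [-3, 3]. Speed limits (rad/s): [2.57, 2.57, 3.14, 3.14, 3.14, 3.14].

## Interface

Orientations are given as a rotation vector (axis times angle).
In Python, from plant import bot gives the robot as it stands. The module is installed in compiled form; this text tells all that it offers.
- The arm moves only by the shell command python3 -m jog 'ROWS' [FORCE]. ROWS is JSON, a list of rows, each an object of numbers: "tx", "ty", "tz": the shift along the tool's x, y, z in cm; "twist": the turn about the tool's z in degrees; "hand": the closure, from 0 (fully open) to 1 (shut). In form: [{"tx": .., "ty": .., "tz": .., "twist": .., "hand": ..}, ...]. A call has 1 to 12 rows; each row is the pose to reach, as a shift and turn from the pose measured when the call began, along the tool's axes at that moment; what a row does not reach only later rows make up. A row lasts 1/10 s, in which the tool goes at most 50 mm and 8.59 degrees, less where a joint would pass 70% of its speed; a pose out of reach is approached as far as the arm can. A call with a gripper value outside its range is refused whole. The fingers move at their own pace and stop on an object; FORCE is the grip in N (left out, the last holds). Time passes only in rows, so rows that repeat a pose let the fingers close. It gives the time, the measured TCP pose, the force and the opening at its end, in the units of the state.
- bot.state(): the state, without advancing time (a new reading comes with each control period).
- bot.camera(name): name is "scene" or "top" or "wrist"; returns the picture (400x640x3 uint8, red, green, blue); there is no depth.
- bot.camera_params(name): a dict with "K" (3x3 intrinsics, pixels), "origin" and "attitude" of the camera in the world; the wrist camera has in their place "mount" (4x4, takes a point from camera to tool coordinates, whose origin is the TCP and whose axes are the flange's). Camera axes: x right, y down, z forward; pixel columns grow to the right and rows downward; lengths in m; the calibration is good to about 2 mm. A picture is of the moment at which its call begins: read the wrist's pose just before it. camera_params takes no time and is no camera call.
- bot.sign_off(): hands the job in, once; it reports no verdict.
The state is a dict: "time_s": time; "qpos": joint angles; "joint_velocities": joint speeds; "joint_efforts": joint torques, N m; "eef_pos": TCP position; "tool_rot": TCP orientation; "ft_force": force on the tool from outside, world axes, zero at the start; "moment": the same for the moment, N m; "gripper_width": finger opening in m.
Only numpy, scipy, OpenCV 4.12 (cv2) and the standard library are available. Lean on these libraries where they do the work, as an engineer would, in place of code of your own. Each camera call takes 0.05 s, during which the arm holds its last target.

## Task

Unlock the child-safe medicine case, the one with the orange safety tab: first slide the orange tab sideways along its slot to the far end so that it clears the steel latch, then lift that case's latch by its crossbar until the lever stands about upright, and let go. Leave the other case, with the blue tab, locked as it is.

Things in the scene. Friction and masses are not known exactly. Their poses are not given: they have to be found in the camera images.
- medcase: Medicine case: grey box, white lid, 204 (x) x 164 (y) x 80 mm high, fixed to the ledge; a twin has a blue tab. Origin: centre of its underside. x runs along the latch lever from tab end to hinge end, y is the way the tab slides to release, z up. On the flat lid (z = 80 mm): orange tab at x = -75 mm, latch lever along y = 0 from its nose at x = -44 mm to its hinge at x = 55 mm.
- medcase_tab_grip (a point): Grip point on the orange tab: centre of its fin, 26 mm above the lid; moves with the tab, axes as the case. The fin is an upright block 22 mm (x) x 18 mm (y), top 34 mm above the lid; a tongue of the same width reaches 28 mm from it towards +x over the latch's nose, top 17 mm above the lid.
- medcase_tab (a joint): Orange safety tab, m: 0 locked, sliding along the case's +y to its stop at 0.030; starts at 0 to 0.004. The latch is free from about 0.017 on. Takes about 2 N and stays where it is left.
- medcase_latch_grip (a point): Centre of the latch's steel crossbar: a round bar 14 mm in diameter, 34 mm long along the case's y, 36 mm above the lid while the latch is down; then 70 mm (towards -x) from the hinge axis and 30 mm above it. Its two ends can be pinched along y; lever and web below are 16 mm wide. Moves with the lever.
- medcase_latch_hinge (a point): Fixed point on the latch's hinge axis, which runs along the case's y; 6 mm above the lid at x = +55 mm in the case. Axes as the case.
- medcase_latch (a joint): Latch lever angle, rad: 0 lying flat, grows as the crossbar is lifted up and over towards the hinge (turning about the case's +y), stop at 1.4 (about upright). Blocked by the tab's tongue until the tab is released. Takes about 3 N at the crossbar and stays where it is left.
- teacase_tab (a joint): Blue safety tab of the other case, m: 0 locked, up to 0.030 released; starts at 0 to 0.004 and should stay there.

How it is judged:
On the way, in this order (a step that is already met when the one before it is completed fails the run):
1. the orange tab is slid clear while the latch still lies down (value of joint medcase_tab above 0.021 m and value of joint medcase_latch below 0.15 rad), for 0.2 s.
2. the latch of that case is lifted to about upright (value of joint medcase_latch above 1.05 rad), for 0.2 s.
At the end, for the whole second after the job is handed in: The orange tab is still slid clear (more than 18 mm of its 30 mm), the medicine case's latch stands lifted by more than 1.05 rad (60 degrees) and at rest, and the blue tab is still locked (less than 10 mm) (value of joint medcase_tab above 0.018 m and value of joint medcase_latch above 1.05 rad and velocity of joint medcase_latch between -0.1 and 0.1 rad/s and value of joint teacase_tab below 0.01 m); the robot touches nothing.
It fails at once if the latch is forced up past the tab while it is still locked (value of joint medcase_latch above 0.25 rad and value of joint medcase_tab below 0.012 m).
It fails at once if the blue tab of the other case is moved (value of joint teacase_tab above 0.01 m).
It also fails if it takes over 45 s, if anything falls off the work surface, if the arm or the gripper's body presses on something with over 40 N, if the wrist force passes 120 N, or if a joint passes its speed limit or range.

## Working session

There is one attempt and no reset: what is moved stays moved. The work goes in short steps, Python scripts to look and compute and a shell command to move; the robot and the scene stay as the last step left them, time stands still between calls to the robot, and variables do not carry over. Pictures are saved under pics/ and viewed, and the job is handed in when it is done.

```bash
mkdir -p pics; python3 - <<'E'
from plant import bot
import cv2
s=bot.state();print({k:s[k] for k in('time_s','eef_pos','tool_rot','ft_force','gripper_width')})
for n in('scene','top','wrist'):
    cv2.imwrite(f'pics/{n}0.png',bot.camera(n)[:,:,::-1]);print(n,bot.camera_params(n))
E
```

```text
{'time_s': 0.0, 'eef_pos': array([0.22981401, 0.52643172, 0.23032153]), 'tool_rot': array([-6.42142638e-01, -3.07449570e+00,  2.67363957e-03]), 'ft_force': array([ 0.39438396,  0.64318339, -0.11093955]), 'gripper_width': 0.08505387452054898}
scene {'K': array([[442.68017669,   0.        , 319.95968712],
       [  0.        , 442.68017669, 194.23406562],
       [  0.        ,   0.        ,   1.        ]]), 'origin': array([1.22043856, 0.18961049, 0.80550732]), 'attitude': array([-1.54087001, -2.0667396 ,  0.80253601])}
top {'K': array([[368.37807548,   0.        , 315.80029344],
       [  0.        , 368.37807548, 209.21242016],
       [  0.        ,   0.        ,   1.        ]]), 'origin': array([ 0.37280355, -0.01166203,  0.99307812]), 'attitude': array([-2.06970143,  2.15947447, -0.23275821])}
wrist {'K': array([[286.52198346,   0.        , 316.69628223],
       [  0.        , 286.52198346, 202.03821943],
       [  0.        ,   0.        ,   1.        ]]), 'mount': array([[-3.83696250e-04, -9.60634059e-01, -2.77816590e-01,
         6.98872105e-02],
       [ 9.99999914e-01, -3.24103654e-04, -2.60427963e-04,
        -6.94615140e-04],
       [ 1.60134600e-04, -2.77816666e-01,  9.60634100e-01,
        -1.42471393e-01],
       [ 0.00000000e+00,  0.00000000e+00,  0.00000000e+00,
         1.00000000e+00]])}
```

View pics/scene0.png

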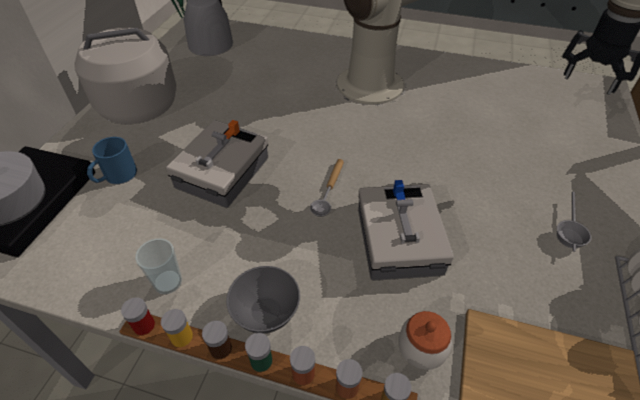

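View pics/top0.png

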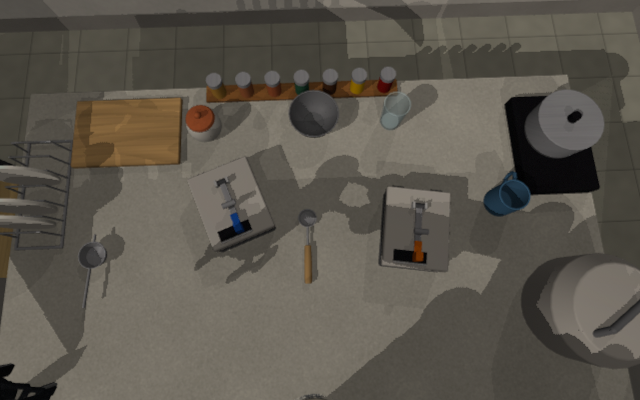

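View pics/wrist0.png

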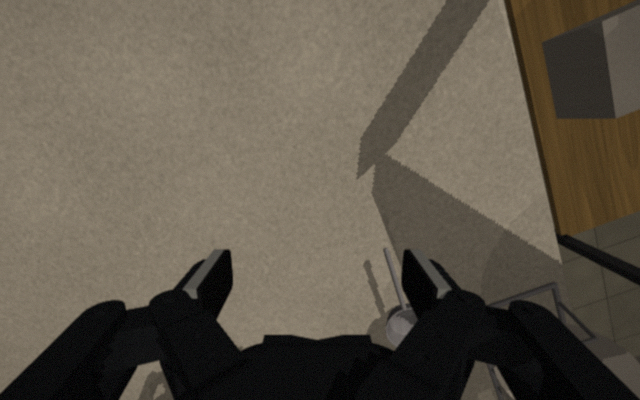

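The scene and top views show the orange-tab case right of the robot, with the orange fin near top (418,247) and scene (233,128). The blue case is at top (232,203). The wrist view shows only worktop. I'll enlarge the orange case in both fixed views.

```bash
cat > h.py <<'E'
import numpy as np,cv2
from scipy.spatial.transform import Rotation as R
from plant import bot
def cam(n,st=None):
    p=bot.camera_params(n)
    if 'mount' in p:
        T=np.eye(4);T[:3,:3]=R.from_rotvec(st['tool_rot']).as_matrix();T[:3,3]=st['eef_pos'];T=T@p['mount']
        return p['K'],T[:3,3],T[:3,:3]
    return p['K'],np.array(p['origin']),R.from_rotvec(p['attitude']).as_matrix()
def ray(c,uv):
    K,o,A=c;d=A@np.linalg.solve(K,[uv[0],uv[1],1]);return o,d/np.linalg.norm(d)
def plane(c,uv,z):
    o,d=ray(c,uv);return o+d*(z-o[2])/d[2]
def proj(c,P):
    K,o,A=c;q=K@(A.T@(np.asarray(P)-o));return q[:2]/q[2]
def tri(c1,u1,c2,u2):
    o1,d1=ray(c1,u1);o2,d2=ray(c2,u2)
    t=np.linalg.lstsq(np.c_[d1,-d2],o2-o1,rcond=None)[0]
    a=o1+d1*t[0];b=o2+d2*t[1];return (a+b)/2,np.linalg.norm(a-b)
E
python3 - <<'E'
from h import *
t=cv2.imread('pics/top0.png');s=cv2.imread('pics/scene0.png')
a=cv2.resize(t[175:285,365:465],None,fx=5,fy=5,interpolation=2);cv2.imwrite('pics/topz.png',a)
a=cv2.resize(s[110:210,155:285],None,fx=6,fy=6,interpolation=2);cv2.imwrite('pics/scenez.png',a)
for n,im in(('top',t),('scene',s)):
    hsv=cv2.cvtColor(im,cv2.COLOR_BGR2HSV);m=cv2.inRange(hsv,(3,150,60),(18,255,255))
    k,l,st,c=cv2.connectedComponentsWithStats(m)
    print(n,[(st[i],c[i]) for i in range(1,k) if st[i,4]>20])
E
```

```text
top [(array([334,  79,  63,  18, 584], dtype=int32), array([362.09417808,  88.84075342])), (array([ 207,   83,   90,   19, 1131], dtype=int32), array([251.69230769,  92.97966401])), (array([310,  82,  13,   8,  90], dtype=int32), array([316.1       ,  85.48888889])), (array([186, 105,  28,  27, 582], dtype=int32), array([199.51890034, 118.08419244])), (array([414, 241,   9,  20, 149], dtype=int32), array([418.03355705, 250.76510067]))]
scene [(array([225, 120,  14,  19, 159], dtype=int32), array([232.13207547, 128.68553459])), (array([ 407,  312,   44,   41, 1398], dtype=int32), array([428.34191702, 331.97639485])), (array([ 120,  315,  269,   85, 4209], dtype=int32), array([267.27084818, 366.50605845])), (array([408, 393,   9,   7,  49], dtype=int32), array([412.65306122, 396.28571429]))]
```

View pics/topz.png

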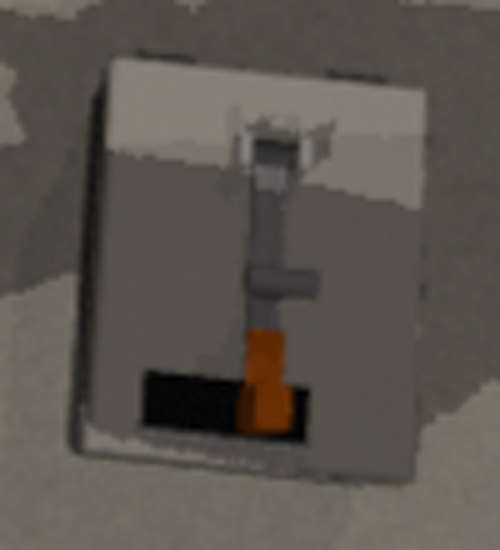

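View pics/scenez.png

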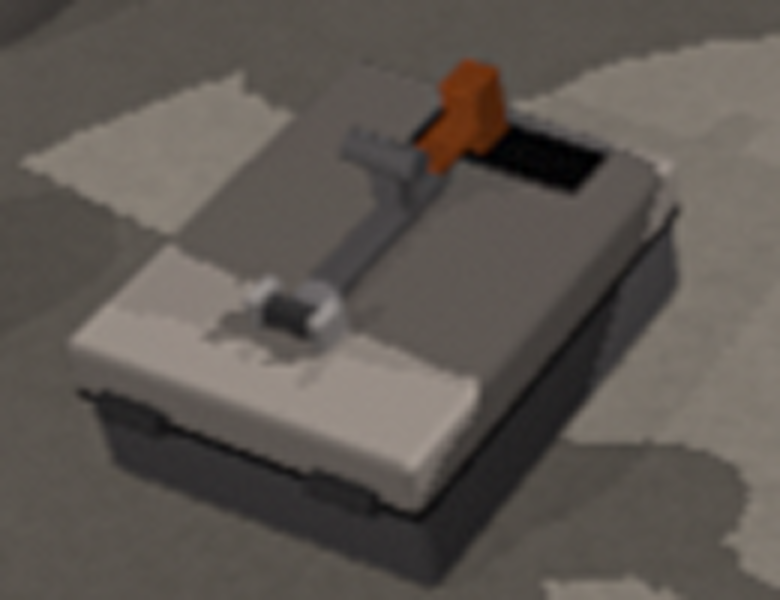

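The top crop shows the lid corners at about (112,58), (425,90) and (412,482) in crop pixels, the hinge at (275,150), the crossbar at (285,283) and the fin top at (272,408). In the scene crop the fin top is at (472,72), the crossbar spans (345,140) to (425,165), and the slot is open towards +y.

```bash
python3 - <<'E'
from h import *
ct,cs=cam('top'),cam('scene')
T=lambda u,v:(365+(u+.5)/5-.5,175+(v+.5)/5-.5)
S=lambda u,v:(155+(u+.5)/6-.5,110+(v+.5)/6-.5)
np.set_printoptions(precision=4,suppress=True)
print('fin top',tri(ct,T(272,408),cs,S(472,72)))
print('bar',tri(ct,T(284,281),cs,S(385,150)))
print('lid far corners',tri(ct,T(112,60),cs,S(480,385)),tri(ct,T(425,92),cs,S(172,245)))
c=[plane(ct,T(*p),.08) for p in((112,58),(425,90),(412,482),(80,448))]
print(np.array(c),[np.linalg.norm(c[i]-c[i-1]) for i in range(4)])
print('slot',[plane(ct,T(*p),.08) for p in((146,372),(308,390),(306,442),(142,425))])
print('fin114',plane(ct,T(272,408),.114),'bar116',plane(ct,T(284,281),.116+.005))
print('lever', plane(ct,T(267,200),.09),plane(ct,T(264,320),.09))
E
```

```text
fin top (array([ 0.4354, -0.265 ,  0.1141]), np.float64(0.0010711546786732191))
bar (array([ 0.4954, -0.2758,  0.1175]), np.float64(0.0006972040361850364))
lid far corners (array([ 0.6064, -0.1945,  0.1157]), np.float64(0.01586395875545041)) (array([ 0.5789, -0.3377,  0.1272]), np.float64(0.025007592663858203))
[[ 0.6197 -0.2101  0.08  ]
 [ 0.5961 -0.3692  0.08  ]
 [ 0.3987 -0.3393  0.08  ]
 [ 0.4222 -0.1779  0.08  ]] [np.float64(0.20014768449684728), np.float64(0.1608475157653819), np.float64(0.1995764519240107), np.float64(0.16313521997018543)]
slot [array([ 0.458 , -0.2136,  0.08  ]), array([ 0.4457, -0.293 ,  0.08  ]), array([ 0.4203, -0.2894,  0.08  ]), array([ 0.4321, -0.2093,  0.08  ])]
fin114 [ 0.4352 -0.2645  0.114 ] bar116 [ 0.4948 -0.2744  0.121 ]
lever [ 0.5403 -0.2794  0.09  ] [ 0.4802 -0.2719  0.09  ]
```

Heights agree with the description: fin top at 0.114 against 0.114 expected, bar at 0.1175, and a 200x162 mm lid outline. The case yaw is about -8.6° and its centre is about (0.509,-0.2755). Next I'll compute the approach shifts.

```bash
cat >> h.py <<'E'
YAW=np.deg2rad(-8.6);C=np.array([.5092,-.2755,0]);RC=R.from_euler('z',YAW).as_matrix()
def c2w(p): return C+RC@np.asarray(p,float)
def go(tw):
    s=bot.state();A=R.from_rotvec(s['tool_rot']).as_matrix()
    d=A.T@(np.asarray(tw)-s['eef_pos'])*100
    yc=A.T@RC[:,1]; a=np.rad2deg(np.arctan2(-yc[0],yc[1])); a=(a+90)%180-90
    print('t',s['time_s'],'eef',s['eef_pos'].round(4),'shift cm',d.round(2),'twist',a.round(2),'F',s['ft_force'].round(1),'w',round(s['gripper_width'],4),'q6',s['qpos'][5].round(2))
E
python3 -c "
from h import *
p=c2w([-.075,0,.2]);print(p);go(p)"
```

```text
[ 0.43504327 -0.26428485  0.2       ]
t 0.15 eef [0.2299 0.5265 0.2305] shift cm [-50.45 -64.26   3.13] twist -14.99 F [-0.6  0.1 -0.1] w 0.0854 q6 -0.21
```

```bash
python3 -m jog '[{"tx":-5,"ty":-6.4,"tz":0,"twist":-15,"hand":0},{"tx":-50.4,"ty":-64.3,"tz":2,"twist":-15,"hand":0},{"tx":-50.4,"ty":-64.3,"tz":2,"twist":-15,"hand":0},{"tx":-50.4,"ty":-64.3,"tz":2,"twist":-15,"hand":0},{"tx":-50.4,"ty":-64.3,"tz":2,"twist":-15,"hand":0},{"tx":-50.4,"ty":-64.3,"tz":2,"twist":-15,"hand":0},{"tx":-50.4,"ty":-64.3,"tz":2,"twist":-15,"hand":0},{"tx":-50.4,"ty":-64.3,"tz":2,"twist":-15,"hand":0},{"tx":-50.4,"ty":-64.3,"tz":2,"twist":-15,"hand":0},{"tx":-50.4,"ty":-64.3,"tz":2,"twist":-15,"hand":0},{"tx":-50.4,"ty":-64.3,"tz":2,"twist":-15,"hand":0},{"tx":-50.4,"ty":-64.3,"tz":2,"twist":-15,"hand":0}]' 30; python3 -c "
from h import *
go(c2w([-.075,0,.2]))"
```

```text
time_s: 1.35
eef_pos: [0.3798, -0.0555, 0.2169]
tool_rot: [0.237, 3.133, -0.002]
ft_force: [0.3, 1.2, 0.4]
gripper_width: 0.0852
t 1.35 eef [ 0.3798 -0.0555  0.2169] shift cm [ -8.6  -19.81   1.72] twist -0.04 F [0.3 1.2 0.4] w 0.0852 q6 -1.88
```

```bash
python3 -m jog '[{"tx":-8.6,"ty":-19.8,"tz":1.7,"hand":0},{"tx":-8.6,"ty":-19.8,"tz":1.7,"hand":0},{"tx":-8.6,"ty":-19.8,"tz":1.7,"hand":0},{"tx":-8.6,"ty":-19.8,"tz":1.7,"hand":0},{"tx":-8.6,"ty":-19.8,"tz":1.7,"hand":0},{"tx":-8.6,"ty":-19.8,"tz":1.7,"hand":0},{"tx":-8.6,"ty":-19.8,"tz":1.7,"hand":0}]'; python3 - <<'E'
from h import *
go(c2w([-.075,0,.2]));s=bot.state()
im=bot.camera('wrist')[:,:,::-1].copy();cv2.imwrite('pics/w1.png',im)
c=cam('wrist',s)
for n,p in dict(fin=[-.075,0,.114],bar1=[-.015,.017,.116],bar0=[-.015,-.017,.116],hinge=[.055,0,.086],fc=[.102,.082,.08],fd=[.102,-.082,.08]).items():
    u=proj(c,c2w(p));print(n,u.round(1));cv2.circle(im,tuple(int(x) for x in u),3,(0,255,0),1)
cv2.imwrite('pics/w1m.png',im)
E
```

```text
t 1.35 eef [ 0.3798 -0.0555  0.2169] shift cm [ -8.6  -19.81   1.72] twist -0.04 F [0.3 1.2 0.4] w 0.0852 q6 -1.88
fin [114.6 285.9]
bar1 [141.3 338.4]
bar0 [108.3 338.4]
hinge [151.9 368.4]
fc [225.6 394.3]
fd [ 95.6 394.2]validation failed for argument at $[0]...
```

View pics/w1m.png

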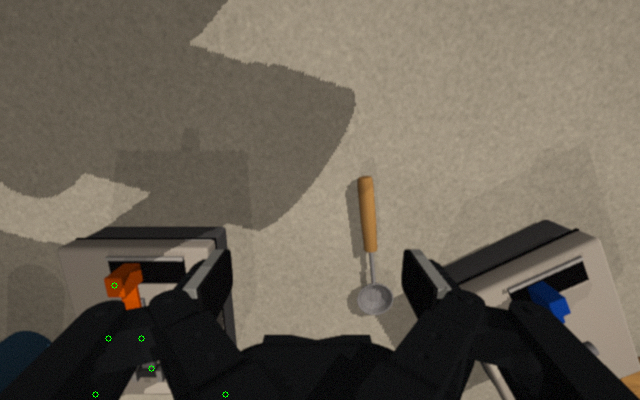

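The call was refused because every key is required. The wrist picture shows the orange fin at about (115,285), right on its predicted mark, and the hinge is consistent too. I'll repeat the move with all keys.

```bash
python3 -m jog '[{"tx":-8.6,"ty":-19.8,"tz":1.7,"twist":0,"hand":0},{"tx":-8.6,"ty":-19.8,"tz":1.7,"twist":0,"hand":0},{"tx":-8.6,"ty":-19.8,"tz":1.7,"twist":0,"hand":0},{"tx":-8.6,"ty":-19.8,"tz":1.7,"twist":0,"hand":0},{"tx":-8.6,"ty":-19.8,"tz":1.7,"twist":0,"hand":0},{"tx":-8.6,"ty":-19.8,"tz":1.7,"twist":0,"hand":0},{"tx":-8.6,"ty":-19.8,"tz":1.7,"twist":0,"hand":0}]'; python3 - <<'E'
from h import *
go(c2w([-.075,0,.09]));s=bot.state()
im=bot.camera('wrist')[:,:,::-1].copy();cv2.imwrite('pics/w2.png',im)
c=cam('wrist',s)
for n,p in dict(fin=[-.075,0,.114],f1=[-.086,.009,.114],f2=[-.086,-.009,.114],c=[-.102,.082,.08],d=[-.102,-.082,.08]).items():
    u=proj(c,c2w(p));print(n,u.round(1));cv2.circle(im,tuple(int(x) for x in u),3,(0,255,0),1)
cv2.imwrite('pics/w2m.png',im)
E
```

```text
time_s: 2.1
eef_pos: [0.4347, -0.271, 0.2009]
tool_rot: [-0.247, -3.132, 0.008]
ft_force: [0.4, 0.6, 0.3]
gripper_width: 0.0856
t 2.1 eef [ 0.4347 -0.271   0.2009] shift cm [ 0.07  0.73 11.09] twist -0.43 F [0.4 0.6 0.3] w 0.0856 q6 -2.2
fin [326.4 205.5]
f1 [337.3 192.7]
f2 [315.5 192.8]
c [414.4 166.3]
d [236.8 167.5]
```

View pics/w2m.png

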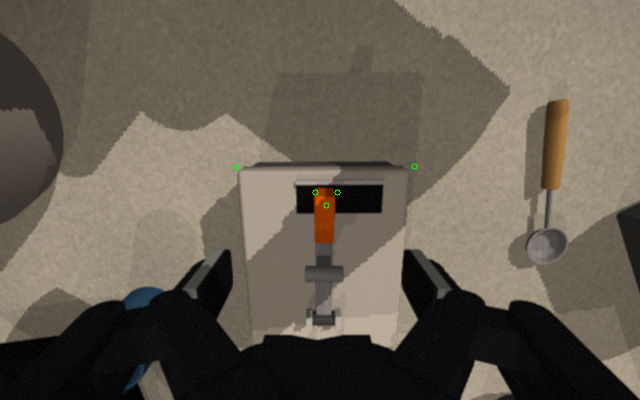

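The fin shows at about (325,203), within 2 px (~1 mm) of the prediction (326,205). The bar is at (323,273). I'll descend and grip the fin.

```bash
python3 -m jog '[{"tx":0.1,"ty":0.6,"tz":3,"twist":-0.4,"hand":0},{"tx":0.1,"ty":0.6,"tz":6,"twist":-0.4,"hand":0},{"tx":0.1,"ty":0.6,"tz":9,"twist":-0.4,"hand":0.2},{"tx":0.1,"ty":0.6,"tz":10.8,"twist":-0.4,"hand":0.3},{"tx":0.1,"ty":0.6,"tz":10.8,"twist":-0.4,"hand":0.4},{"tx":0.1,"ty":0.6,"tz":10.8,"twist":-0.4,"hand":0.5}]' 25; python3 - <<'E'
from h import *
go(c2w([-.075,0,.092]))
cv2.imwrite('pics/w3.png',bot.camera('wrist')[:,:,::-1])
E
```

```text
time_s: 2.75
eef_pos: [0.4349, -0.2642, 0.0938]
tool_rot: [0.233, 3.132, -0.009]
ft_force: [-0.0, -0.4, 1.9]
gripper_width: 0.0428
t 2.75 eef [ 0.4349 -0.2642  0.0938] shift cm [-0.01 -0.01  0.18] twist 0.1 F [-0.  -0.4  1.9] w 0.0428 q6 -2.2
```

View pics/w3.png

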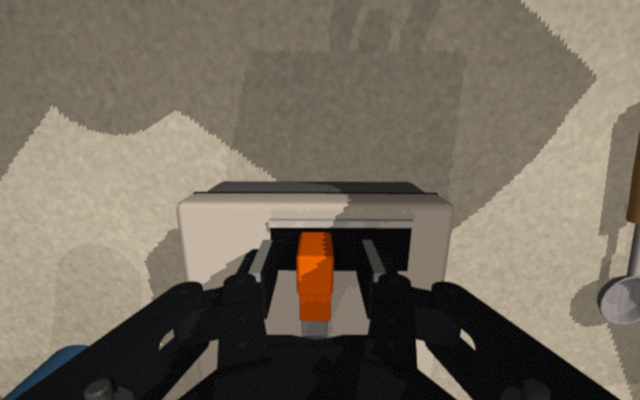

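The fin sits at (316,265), centred between the jaws at (262) and (372). Closing.

```bash
python3 -m jog '[{"tx":0,"ty":0,"tz":0,"twist":0,"hand":0.9},{"tx":0,"ty":0,"tz":0,"twist":0,"hand":0.9},{"tx":0,"ty":0,"tz":0,"twist":0,"hand":0.9},{"tx":0,"ty":0,"tz":0,"twist":0,"hand":0.9},{"tx":0,"ty":0,"tz":0,"twist":0,"hand":0.9}]' 25;  python3 -m jog '[{"tx":0,"ty":0.5,"tz":0,"twist":0,"hand":0.9},{"tx":0,"ty":1,"tz":0,"twist":0,"hand":0.9},{"tx":0,"ty":1.5,"tz":0,"twist":0,"hand":0.9},{"tx":0,"ty":2.0,"tz":0,"twist":0,"hand":0.9},{"tx":0,"ty":2.5,"tz":0,"twist":0,"hand":0.9},{"tx":0,"ty":2.8,"tz":0,"twist":0,"hand":0.9},{"tx":0,"ty":2.8,"tz":0,"twist":0,"hand":0.9},{"tx":0,"ty":2.8,"tz":0,"twist":0,"hand":0.9}]'; python3 - <<'E'
from h import *
go(c2w([-.075,0.03,.092]))
cv2.imwrite('pics/w4.png',bot.camera('wrist')[:,:,::-1])
E
```

```text
time_s: 3.3
eef_pos: [0.4364, -0.2655, 0.0964]
tool_rot: [0.233, 3.129, -0.013]
ft_force: [-0.4, 1.8, 7.0]
gripper_width: 0.0172
time_s: 4.1
eef_pos: [0.4407, -0.2372, 0.0964]
tool_rot: [0.233, 3.129, -0.011]
ft_force: [-1.6, 2.4, 4.3]
gripper_width: 0.0172
t 4.1 eef [ 0.4407 -0.2372  0.0964] shift cm [0.16 0.24 0.44] twist 0.08 F [-1.6  2.4  4.3] w 0.0172 q6 -2.15
```

View pics/w4.png

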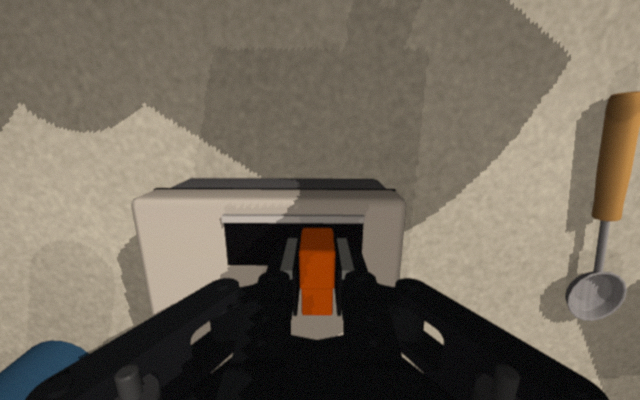

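The tab moved with the fingers by about 28.6 mm: the fin is now at (317,262), near the slot's right end (362). Releasing and rising.

```bash
python3 -m jog '[{"tx":0,"ty":0,"tz":0,"twist":0,"hand":0.3},{"tx":0,"ty":0,"tz":0,"twist":0,"hand":0.3},{"tx":0,"ty":0,"tz":0,"twist":0,"hand":0.3},{"tx":0,"ty":0,"tz":-2,"twist":0,"hand":0.2},{"tx":0,"ty":0,"tz":-5,"twist":0,"hand":0.2},{"tx":0,"ty":0,"tz":-8,"twist":0,"hand":0.2},{"tx":0,"ty":0,"tz":-8,"twist":0,"hand":0.2},{"tx":0,"ty":0,"tz":-8,"twist":0,"hand":0.2}]'; python3 - <<'E'
from h import *
s=bot.state();go(c2w([-.015,0,.098]))
im=bot.camera('wrist')[:,:,::-1].copy();c=cam('wrist',s)
for n,p in dict(fin=[-.075,0.028,.114],b1=[-.015,.017,.116],b2=[-.015,-.017,.116],h=[.055,0,.086]).items():
    u=proj(c,c2w(p));print(n,u.round(1));cv2.circle(im,tuple(int(x) for x in u),2,(0,255,0),1)
cv2.imwrite('pics/w5.png',im)
im=bot.camera('top')[:,:,::-1]
cv2.imwrite('pics/top5.png',cv2.resize(im[175:285,365:465],None,fx=5,fy=5,interpolation=2))
E
```

```text
time_s: 4.95
eef_pos: [0.4407, -0.2371, 0.1768]
tool_rot: [0.233, 3.127, -0.013]
ft_force: [-0.1, 0.4, -0.5]
gripper_width: 0.068
t 4.95 eef [ 0.4407 -0.2371  0.1768] shift cm [-5.79 -2.72  7.94] twist 0.07 F [-0.1  0.4 -0.5] w 0.068 q6 -2.15
fin [318.8 213.3]
b1 [305.  284.4]
b2 [262.9 284.2]
h [289.8 330. ]
```

View pics/w5.png

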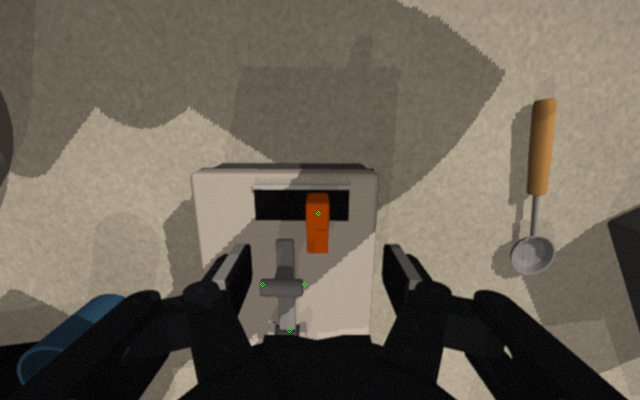

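The fin is on its 28 mm mark at (318,213), so the tab is clear of the latch nose. The crossbar is at (260–303,287), about 1 mm to -y and 2 mm to +x of the prediction. Moving to the bar.

```bash
python3 -m jog '[{"tx":-3,"ty":-1.5,"tz":0,"twist":0,"hand":0.2},{"tx":-5.9,"ty":-2.8,"tz":0,"twist":0,"hand":0.2},{"tx":-5.9,"ty":-2.8,"tz":1,"twist":0,"hand":0.2},{"tx":-5.9,"ty":-2.8,"tz":4,"twist":0,"hand":0.2},{"tx":-5.9,"ty":-2.8,"tz":7,"twist":0,"hand":0.2},{"tx":-5.9,"ty":-2.8,"tz":8,"twist":0,"hand":0.2},{"tx":-5.9,"ty":-2.8,"tz":8,"twist":0,"hand":0.3},{"tx":-5.9,"ty":-2.8,"tz":8,"twist":0,"hand":0.4}]'; python3 - <<'E'
from h import *
go(c2w([-.014,-.001,.097]))
cv2.imwrite('pics/w6.png',bot.camera('wrist')[:,:,::-1])
E
```

```text
time_s: 5.85
eef_pos: [0.4942, -0.2733, 0.096]
tool_rot: [0.233, 3.13, -0.01]
ft_force: [-0.1, -0.4, 0.3]
gripper_width: 0.0512
t 5.85 eef [ 0.4942 -0.2733  0.096 ] shift cm [-0.11 -0.1  -0.09] twist 0.07 F [-0.1 -0.4  0.3] w 0.0512 q6 -2.14
```

View pics/w6.png

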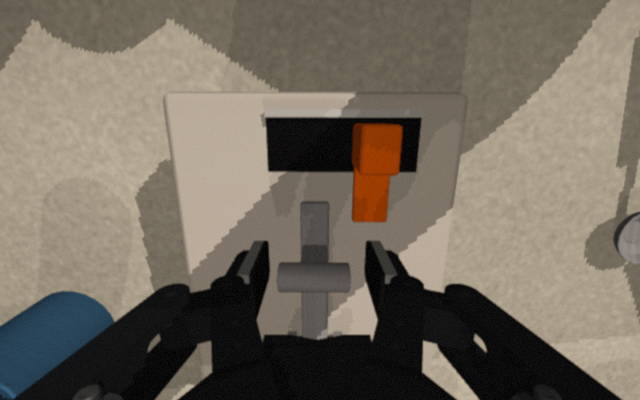

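The bar spans (278–350,277) and lies between the jaws. Pinching.

```bash
python3 -m jog '[{"tx":-0.1,"ty":-0.05,"tz":0,"twist":0,"hand":0.8},{"tx":-0.1,"ty":-0.05,"tz":0,"twist":0,"hand":0.8},{"tx":-0.1,"ty":-0.05,"tz":0,"twist":0,"hand":0.8},{"tx":-0.1,"ty":-0.05,"tz":0,"twist":0,"hand":0.8},{"tx":-0.1,"ty":-0.05,"tz":0,"twist":0,"hand":0.8}]' 30; python3 - <<'E'
from h import *
go(c2w([-.014,-.001,.097]))
cv2.imwrite('pics/w7.png',bot.camera('wrist')[:,:,::-1])
for t in np.r_[0:1.31:.1,1.3]:
    x=-70*np.cos(t)+30*np.sin(t);z=70*np.sin(t)+30*np.cos(t)
    print(round(t,2),'tx',round(-(x+70)/10,2),'tz',round(-(z-30)/10,2))
E
```

```text
time_s: 6.4
eef_pos: [0.4967, -0.2752, 0.0987]
tool_rot: [0.233, 3.126, -0.014]
ft_force: [-0.2, 1.2, 6.8]
gripper_width: 0.0332
t 6.4 eef [ 0.4967 -0.2752  0.0987] shift cm [0.16 0.06 0.17] twist 0.08 F [-0.2  1.2  6.8] w 0.0332 q6 -2.14
0.0 tx -0.0 tz -0.0
0.1 tx -0.33 tz -0.68
0.2 tx -0.74 tz -1.33
0.3 tx -1.2 tz -1.93
0.4 tx -1.72 tz -2.49
0.5 tx -2.3 tz -2.99
0.6 tx -2.92 tz -3.43
0.7 tx -3.58 tz -3.8
0.8 tx -4.28 tz -4.11
0.9 tx -5.0 tz -4.35
1.0 tx -5.74 tz -4.51
1.1 tx -6.5 tz -4.6
1.2 tx -7.26 tz -4.61
1.3 tx -8.02 tz -4.55
1.3 tx -8.02 tz -4.55
```

View pics/w7.png

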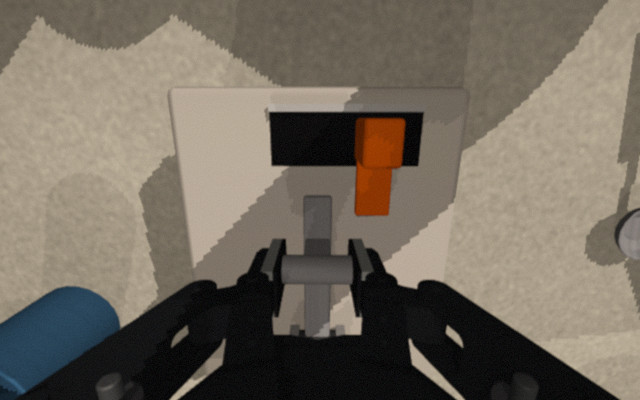

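The bar (283–352,269) is pinched at both ends with a 33 mm opening. First half of the arc:

```bash
python3 -m jog '[{"tx":-0.15,"ty":0,"tz":-0.35,"twist":0,"hand":0.8},{"tx":-0.33,"ty":0,"tz":-0.7,"twist":0,"hand":0.8},{"tx":-0.53,"ty":0,"tz":-1.0,"twist":0,"hand":0.8},{"tx":-0.74,"ty":0,"tz":-1.33,"twist":0,"hand":0.8},{"tx":-0.96,"ty":0,"tz":-1.63,"twist":0,"hand":0.8},{"tx":-1.2,"ty":0,"tz":-1.93,"twist":0,"hand":0.8},{"tx":-1.46,"ty":0,"tz":-2.2,"twist":0,"hand":0.8},{"tx":-1.72,"ty":0,"tz":-2.49,"twist":0,"hand":0.8},{"tx":-2.3,"ty":0,"tz":-3.0,"twist":0,"hand":0.8},{"tx":-2.92,"ty":0,"tz":-3.43,"twist":0,"hand":0.8},{"tx":-2.92,"ty":0,"tz":-3.43,"twist":0,"hand":0.8}]'; python3 - <<'E'
from h import *
def th(t):
    x=-.07*np.cos(t)+.03*np.sin(t);z=.07*np.sin(t)+.03*np.cos(t);return c2w([.055+x,-.001,.086+z-.019])
for t in(.6,1.25):go(th(t))
cv2.imwrite('pics/w8.png',bot.camera('wrist')[:,:,::-1])
cv2.imwrite('pics/s8.png',cv2.resize(bot.camera('scene')[60:220,125:325,::-1],None,fx=3,fy=3))
E
```

```text
time_s: 7.55
eef_pos: [0.5268, -0.2796, 0.1345]
tool_rot: [0.232, 3.124, -0.016]
ft_force: [-1.8, -1.0, -1.1]
gripper_width: 0.0333
t 7.55 eef [ 0.5268 -0.2796  0.1345] shift cm [0.38 0.05 0.31] twist 0.09 F [-1.8 -1.  -1.1] w 0.0333 q6 -2.11
t 7.55 eef [ 0.5268 -0.2796  0.1345] shift cm [-4.35  0.03 -0.8 ] twist 0.09 F [-1.8 -1.  -1.1] w 0.0333 q6 -2.11
```

View pics/w8.png

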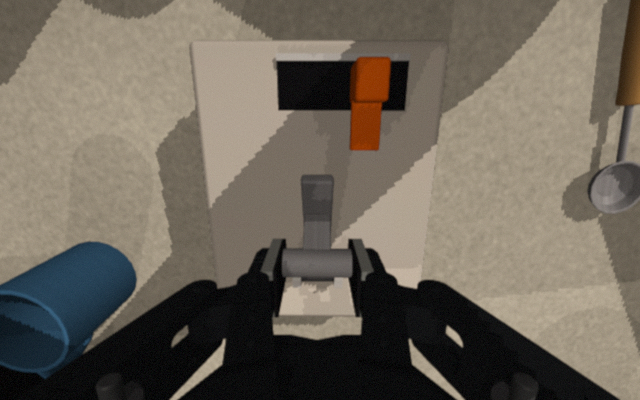

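View pics/s8.png

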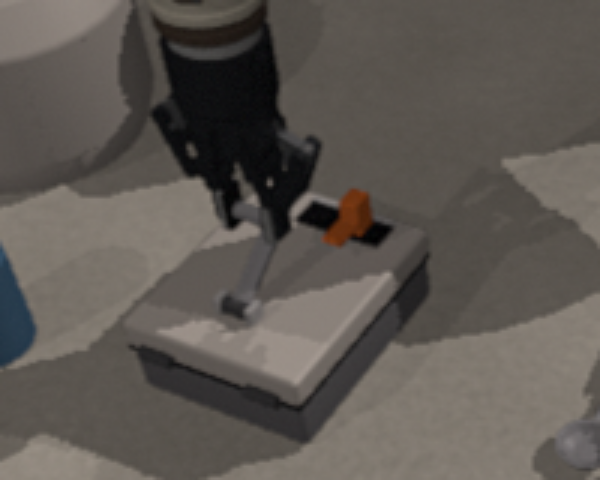

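Both views show the lever tilted up by about 35° with the bar still in the jaws, and the tab still at the released end. Second half:

```bash
python3 -m jog '[{"tx":-0.33,"ty":0,"tz":-0.2,"twist":0,"hand":0.8},{"tx":-0.66,"ty":0,"tz":-0.37,"twist":0,"hand":0.8},{"tx":-1.36,"ty":0,"tz":-0.68,"twist":0,"hand":0.8},{"tx":-2.08,"ty":0,"tz":-0.92,"twist":0,"hand":0.8},{"tx":-2.82,"ty":0,"tz":-1.08,"twist":0,"hand":0.8},{"tx":-3.58,"ty":0,"tz":-1.17,"twist":0,"hand":0.8},{"tx":-4.34,"ty":0,"tz":-1.18,"twist":0,"hand":0.8},{"tx":-4.8,"ty":0,"tz":-1.15,"twist":0,"hand":0.8},{"tx":-4.8,"ty":0,"tz":-1.15,"twist":0,"hand":0.8},{"tx":-4.8,"ty":0,"tz":-1.15,"twist":0,"hand":0.8},{"tx":-4.8,"ty":0,"tz":-1.15,"twist":0,"hand":0.8}]'; python3 - <<'E'
from h import *
def th(t):
    x=-.07*np.cos(t)+.03*np.sin(t);z=.07*np.sin(t)+.03*np.cos(t);return c2w([.055+x,-.001,.086+z-.019])
for t in(1.1,1.25):go(th(t))
cv2.imwrite('pics/w9.png',bot.camera('wrist')[:,:,::-1])
cv2.imwrite('pics/s9.png',cv2.resize(bot.camera('scene')[60:220,125:325,::-1],None,fx=3,fy=3))
E
```

```text
time_s: 8.75
eef_pos: [0.5743, -0.2868, 0.1469]
tool_rot: [0.233, 3.122, -0.017]
ft_force: [-0.7, -4.0, -0.0]
gripper_width: 0.0331
t 8.75 eef [ 0.5743 -0.2868  0.1469] shift cm [1.61 0.05 0.37] twist 0.08 F [-0.7 -4.  -0. ] w 0.0331 q6 -2.07
t 8.75 eef [ 0.5743 -0.2868  0.1469] shift cm [0.47 0.05 0.39] twist 0.08 F [-0.7 -4.  -0. ] w 0.0331 q6 -2.07
```

View pics/s9.png

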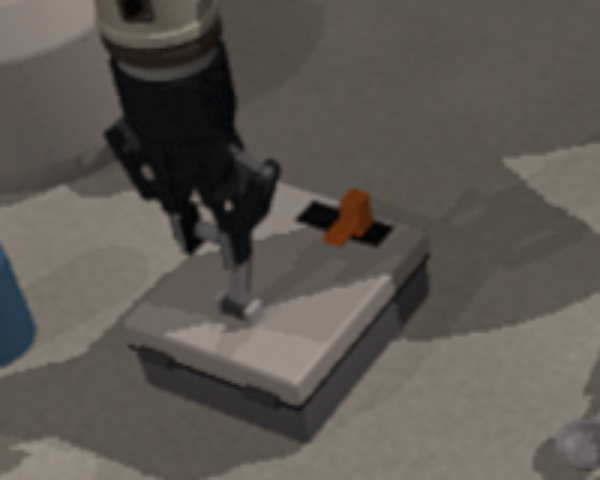

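View pics/w9.png

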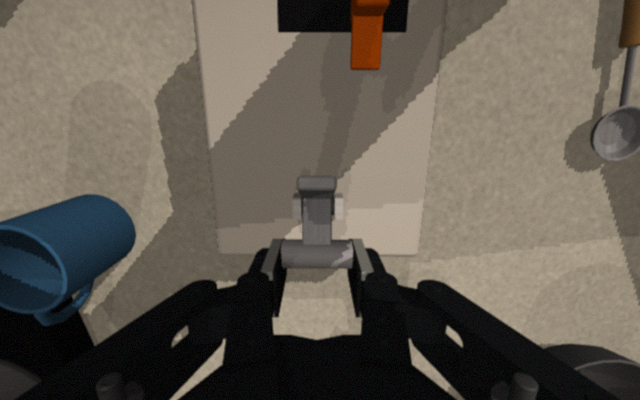

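The lever stands nearly upright with the bar pinched, and the TCP position gives about 1.3 rad. Letting go and backing straight up.

```bash
python3 -m jog '[{"tx":0,"ty":0,"tz":0,"twist":0,"hand":0.4},{"tx":0,"ty":0,"tz":0,"twist":0,"hand":0.2},{"tx":0,"ty":0,"tz":0,"twist":0,"hand":0.2},{"tx":0,"ty":0,"tz":0,"twist":0,"hand":0.2},{"tx":0,"ty":0,"tz":-2,"twist":0,"hand":0.2},{"tx":0,"ty":0,"tz":-5,"twist":0,"hand":0.2},{"tx":0,"ty":0,"tz":-9,"twist":0,"hand":0.2},{"tx":5,"ty":0,"tz":-12,"twist":0,"hand":0.2},{"tx":9,"ty":0,"tz":-12,"twist":0,"hand":0.2},{"tx":10,"ty":0,"tz":-12,"twist":0,"hand":0.2},{"tx":10,"ty":0,"tz":-12,"twist":0,"hand":0.2},{"tx":10,"ty":0,"tz":-12,"twist":0,"hand":0.2}]'; python3 - <<'E'
from h import *
s=bot.state();im=bot.camera('wrist')[:,:,::-1].copy();c=cam('wrist',s)
for t in(1.05,1.2,1.3,1.4):
    x=-.07*np.cos(t)+.03*np.sin(t);z=.07*np.sin(t)+.03*np.cos(t)
    print(t,proj(c,c2w([.055+x,0,.086+z])).round(1),proj(cam('scene'),c2w([.055+x,0,.086+z])).round(1))
cv2.imwrite('pics/w10.png',im)
f=bot.camera('scene')[:,:,::-1]
cv2.imwrite('pics/s10.png',cv2.resize(f[60:220,125:325],None,fx=4,fy=3.7)); cv2.imwrite('pics/s10f.png',f)
t=bot.camera('top')[:,:,::-1];cv2.imwrite('pics/t10.png',t)
s=bot.state();print(s['ft_force'].round(1),s['time_s'])
E
```

```text
time_s: 10.05
eef_pos: [0.4748, -0.2708, 0.2657]
tool_rot: [0.233, 3.121, -0.017]
ft_force: [0.7, -0.1, -0.1]
gripper_width: 0.0686
1.05 [319.1 279. ] [201.6 135.1]
1.2 [319.1 289.4] [198.5 137.9]
1.3 [319.1 295.7] [196.6 140.2]
1.4 [319.  301.3] [194.7 142.7]
[0.4 0.1 0.2] 10.2
```

View pics/s10.png

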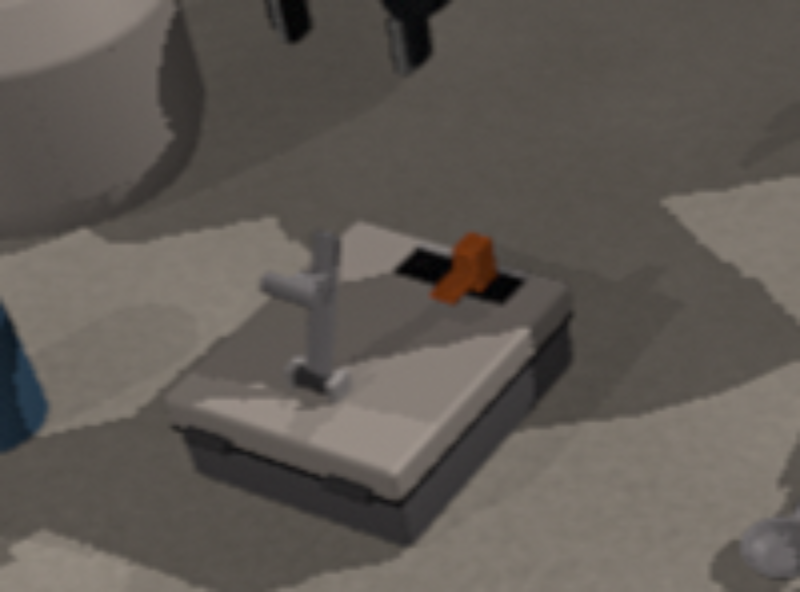

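View pics/w10.png

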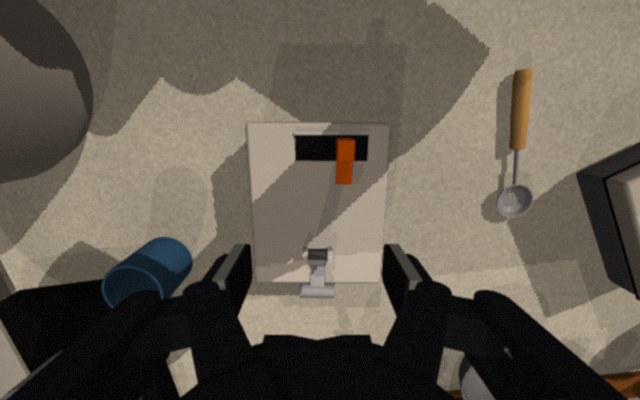

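View pics/s10f.png

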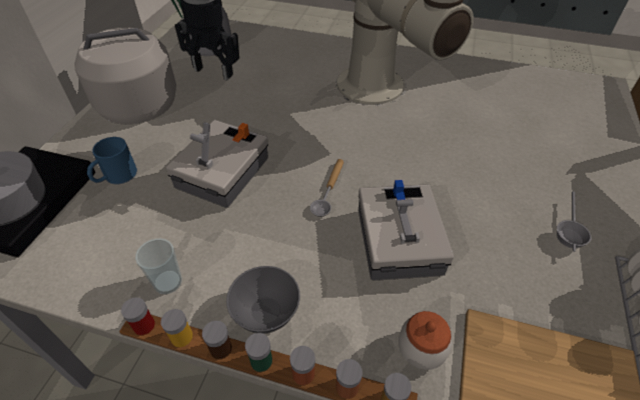

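The lever stands upright on its own. The bar is at wrist row ~291 and scene (198.3,138.1), and both give about 1.2 rad. The orange tab is at the released end, the blue tab is unchanged, and the gripper is clear. Handing in.

```bash
python3 -c "
from h import *
s=bot.state();c=cam('wrist',s)
for y in(.02,.028):print(y,proj(c,c2w([-.075,y,.114])).round(1))
bot.sign_off()"
```

```text
0.02 [339.3 148. ]
0.028 [347.2 148. ]
the job is handed in; nothing more can be done
```

I unlocked the medicine case with the orange tab and handed the job in after about 10 s of the allowed 45 s. I gripped the tab's fin and slid it along +y, then pinched the crossbar, lifted it along its arc, let go and backed the gripper away.

- **Orange tab:** it is at about 27–28 mm of its 30 mm. In the last wrist picture the fin is at column ~346, where 28 mm predicts 347.
- **Latch:** it stands on its own at about 1.2 rad, from both the wrist and scene views. While I was still holding it, the gripper position suggested about 1.3 rad. The pictures after release are the better measure, and both values are above the 1.05 rad needed.
- **Blue tab:** it looks unchanged in the scene view. I judged this by eye and did not measure it.
- **Robot:** the wrist force reads about zero and the gripper is clear of everything.

One move call was refused because its rows lacked a key. Nothing moved, and I repeated it correctly.

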